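# Refit and lock the shower drain grate

## Task

The shower drain has been cleaned and needs its round grate back: swing the brass keeper clear of the round recess, slide the round grate along the tray (without lifting it) until it drops flat into the recess, then swing the keeper back over the grate to lock it. Leave the square cover, the pump bottle, the soap dish and the nail brush where they are.

Things in the scene. Friction and masses are not known exactly. Their poses are not given: they have to be found in the camera images.
- tray: White drain tray fixed on the tiled bench, 200 (its x) x 400 (its y) x 30 mm high, thin blue trim. Origin: centre of its underside, z up. Near its -y end a round recess 104 mm across and 10 mm deep (recess floor 20 mm above the origin) is centred at tray (0, -80) mm; the rest of the top, 30 mm above the origin, is flat.
- recess (a point): Centre of the mouth of the round recess, level with the tray's top face (30 mm above the bench). The recess is 104 mm across, 10 mm deep, with a grey floor and a black outlet in its middle.
- grate: Round stainless drain grate, a disc 100 mm across and 10 mm thick with dark dots on top, 0.25 to 0.5 kg, lying loose on the tray's top near the tray's +y end. Too wide for most grippers: push its rim. Origin: centre of its underside, z up. Seated, its top is level with the tray's top and its underside 20 mm above the tray's underside.
- keeper (a joint): Angle of the brass keeper, a flat bar on a vertical pivot. 0 = shut at its stop, pointing along the tray's +y over the recess; grows clockwise seen from above to 1.75; at 1.57 it points along the tray's +x, clear of the recess. Stays where left; about 1 N at its knob turns it. Bar 16 mm wide, 5 thick, reaching 65 from the pivot, 3 mm above the tray's top: it cannot pass over an unseated grate.
- keeper_pivot (a point): On the keeper's pivot axis, at tray (0, -155) mm, at the height of the bar's top (38 mm above the bench).
- keeper_knob (a point): Centre of the top end of the keeper's red upright knob, 12 mm in diameter and 32 mm tall above the bar, 55 mm from the pivot; its top is 70 mm above the bench, its foot 38 mm.
- square_cover: Square steel cover of another drain, 90 x 90 x 8 mm, loose on the bench beyond the tray. Does not belong in the recess. Leave alone. Origin: centre of its underside.
- pump_bottle: Black pump bottle, 66 mm across, 175 mm tall, white blank label, standing on the bench to the robot's right of the tray. Leave alone. Origin: centre of its underside.
- soap_dish: White ceramic dish 90 x 130 x 22 mm with a green bar of soap fixed in it, 31 mm high in all, to the robot's left of the tray. Leave alone. Origin: centre of its underside.
- nail_brush: Wooden nail brush 40 x 95 x 32 mm on the bench beyond the tray. Leave alone. Origin: centre of its underside.

How it is judged:
On the way, in this order (a step that is already met when the one before it is completed fails the run):
1. The keeper is swung clear of the recess: opened beyond 1.3 rad (value of joint keeper above 1.3 rad), for 0.2 s.
2. With the keeper still open (beyond 1.0 rad), the round grate lies fully down and flat in the recess (horizontal distance between grate and recess below 0.004 m and z of grate in the frame of tray below 0.0218 m and angle between grate's own z axis and vertical below 0.03 rad and value of joint keeper above 1 rad), for 0.3 s.
3. The keeper is swung back over the seated grate: within 0.15 rad of shut (horizontal distance between grate and recess below 0.004 m and z of grate in the frame of tray below 0.0218 m and angle between grate's own z axis and vertical below 0.03 rad and value of joint keeper below 0.15 rad), for 0.2 s.
At the end, for the whole second after the job is handed in: The round grate is fully home in the recess (centre within 4 mm of the recess centre, underside within 1.8 mm of the recess floor, tilted under 0.03 rad) and at rest, the keeper is within 0.15 rad of shut, and the robot touches nothing (all of step 3 and linear speed of grate below 0.02 m/s and contact force between each of the arm, the fingers and anything else below 0.2 N).
It fails at once if The grate is lifted: its underside centre rises more than 15 mm above the tray's top (z of grate in the frame of tray above 0.045 m).
It fails at once if A bystander (square cover, pump bottle, soap dish, nail brush) is moved more than 30 mm or tipped by more than 0.3 rad ((distance of square_cover from where it was at the start of the episode above 0.03 m or angle between square_cover's own z axis and vertical above 0.3 rad) or (distance of pump_bottle from where it was at the start of the episode above 0.03 m or angle between pump_bottle's own z axis and vertical above 0.3 rad) or (distance of soap_dish from where it was at the start of the episode above 0.03 m or angle between soap_dish's own z axis and vertical above 0.3 rad) or (distance of nail_brush from where it was at the start of the episode above 0.03 m or angle between nail_brush's own z axis and vertical above 0.3 rad)).
It also fails if it takes over 72 s, if anything falls off the work surface, if the arm or the gripper's body presses on something with over 40 N, if the wrist force passes 120 N, or if a joint passes its speed limit or range.

## Robot

A 7-joint arm with a two-finger parallel gripper is mounted at the origin on the work surface. World frame = base frame: x ahead of the robot, y to its left, z up, the work surface at z = 0. Lengths are in m, angles in rad, forces in N, time in s.
With the tool pointing down it reaches from about 0.425 to 1.025 m from the base axis. Payload 9.4 kg.
Tool frame: the origin (TCP) lies at the very end of the fingers, on their centre line; the grasp point (between the pads) lies robot.grasp_offset behind it (robot.grasp_offset is the distance from the TCP to the grasp point, in m); x points along the fingers, z is the direction in which the jaws open and shut, and the axes are right-handed (so a half turn about x gives the same grasp; the last joint's range is limited). The gripper opens to 93 mm and grips with 3 to 60 N. Pads are 15 mm wide; open, the fingers measure 128 mm over their backs; the gripper's body (75 mm by 188 mm) begins 65 mm behind the grasp point.
Start: joints at [-1.393, 0.599, -0.003, 1.599, 0.002, 0.943, -0.08], TCP at [0.183, 0.702, 0.194] pointing down, gripper open.
Joint ranges: [-2.57, 2.57], [-0.35, 1.97], [-1.29, 1.29], [0.11, 2.56], [-1.05, 4.19], [0.11, 1.86], [-2.63, 2.63]. Speed limits (rad/s): [2.22, 2.22, 3.01, 3.01, 3.14, 3.14, 3.14].

## Interface

Orientations are given as [roll, pitch, yaw] about the fixed x, y, z axes, in that order (R = Rz(yaw) Ry(pitch) Rx(roll)).
In Python, from cell import robot, snapshot, calibration, workorder gives the robot as it stands.
- The arm moves only by the tool jog_arm, never from a script. Its argument "increments" is text: rows parted by semicolons, each of 5 numbers parted by spaces: the opening in per cent of the stroke, from 0 (shut) to 100 (fully open), then the shift along the tool's x, y, z in mm, then the turn about the tool's x in rad. In form: hand dx dy dz yaw; .... A call has 1 to 12 rows; each row shifts and turns the commanded pose from where the row before left it, along the tool's axes as they then stand; what a row does not reach is not made up. A row lasts 1/8 s, in which the tool goes at most 62.5 mm and 10.7 degrees, less where a joint would pass 70% of its speed; a pose out of reach is approached as far as the arm can. A call with a gripper value outside its range is refused whole. The fingers move at their own pace and stop on an object; the grip force is fixed at half the most. Time passes only in rows, so rows that do not move let the fingers close. It gives the time, the measured TCP pose, the force and the opening at its end, in the units of the state.
- robot.state(): the state, without advancing time (a new reading comes with each control period).
- snapshot(name): name is "side" or "top" or "wrist"; returns the picture (384x512x3 uint8, blue, green, red); there is no depth.
- calibration(name): a dict with "fx", "fy", "cx", "cy" (pixels), "pose" (4x4, takes a point from camera to world coordinates); the wrist camera has in their place "hand_eye" (4x4, takes a point from camera to tool coordinates, whose origin is the TCP and whose axes are the tool frame's). Camera axes: x right, y down, z forward; pixel columns grow to the right and rows downward; lengths in m; the calibration is good to about 2 mm. A picture is of the moment at which its call begins: read the wrist's pose just before it. calibration takes no time and is no camera call.
- workorder.sign_off(): hands the job in, once; it reports no verdict.
The state is a dict: "t": time; "joints": joint angles; "qvel": joint speeds; "effort": joint torques, N m; "tool_pos": TCP position; "ee_rot": TCP orientation; "wrist_force": force on the tool from outside, world axes, zero at the start; "moment": the same for the moment, N m; "grip_width": opening from 0.0 (shut) to 1.0 (fully open).
Only numpy, scipy, OpenCV 4.12 (cv2) and the standard library are available. Lean on these libraries where they do the work, as an engineer would, in place of code of your own. Each camera call takes 0.05 s, during which the arm holds its last target. There are 200 camera calls.

## Working session

There is one attempt and no reset: what is moved stays moved. The work goes in short steps, Python scripts to look and compute and a tool call to move; the robot and the scene stay as the last step left them, time stands still between calls to the robot, and variables do not carry over. Pictures are saved under pics/ and viewed, about 8 in all and at most 12, crops included, and the job is handed in when it is done.

Besides the shell and the picture viewer there is one more tool, called after "Request:" by a JSON object that holds its "api" and its "payload". jog_arm: Moves the arm, as the interface text tells. Its arguments: {"type":"object","properties":{"increments":{"type":"string"}},"required":["increments"]}

```bash
mkdir -p pics; ls; python3 - <<'E'
from cell import robot,snapshot,calibration
import cv2,numpy as np
s=robot.state();print(s)
for n in("top","side"):
    cv2.imwrite(f"pics/{n}0.png",snapshot(n)); c=calibration(n);print(n,c)
print(calibration("wrist"))
E
```

```text
pics
{'t': 0.0, 'joints': array([-1.39270119,  0.60008711, -0.00256028,  1.60010671,  0.00178085,
        0.94288168, -0.07978827]), 'qvel': array([ 2.88644210e-04, -2.37100583e-03, -2.19713863e-04,  1.06845570e-03,
       -2.51701742e-03,  6.77379149e-05,  3.94074461e-04]), 'effort': array([-2.83166555e-04, -7.65061140e+01,  1.49765711e+00, -2.52331263e+01,
       -5.23526687e-02,  1.72142533e-02,  1.75207820e-04]), 'tool_pos': array([0.18260988, 0.70110222, 0.19309547]), 'ee_rot': array([-3.06600049,  1.56931576, -1.74992628]), 'wrist_force': array([ 0.31643308, -0.28721282, -1.14112276]), 'moment': array([ 0.05978119, -0.00588511, -0.01445349]), 'grip_width': 0.996149384294945}
top {'fx': 409.80135491177094, 'fy': 409.80135491177094, 'cx': 257.3554835650333, 'cy': 202.92711332512943, 'pose': array([[ 0.01621377, -0.9865975 ,  0.16236528,  0.46305288],
       [-0.99981297, -0.01770978, -0.00777067,  0.00591876],
       [ 0.01054197, -0.16220892, -0.98670012,  1.21822642],
       [ 0.        ,  0.        ,  0.        ,  1.        ]])}
side {'fx': 420.4060138782143, 'fy': 420.4060138782143, 'cx': 255.2964888106876, 'cy': 189.86926161484521, 'pose': array([[ 0.84243595, -0.30307941,  0.44547114,  0.06801984],
       [-0.53858187, -0.45035712,  0.71211518, -0.92447609],
       [-0.01520635, -0.83983411, -0.54263011,  0.75478733],
       [ 0.        ,  0.        ,  0.        ,  1.        ]])}
{'fx': 339.14281156119904, 'fy': 339.14281156119904, 'cx': 253.04626856223996, 'cy': 189.39865226204137, 'hand_eye': array([[-4.74671468e-04, -3.00750610e-01,  9.53702703e-01,
        -1.92078224e-01],
       [-5.43938990e-04, -9.53702591e-01, -3.00750846e-01,
         8.48010696e-02],
       [ 9.99999739e-01, -6.61513930e-04,  2.89105426e-04,
        -7.93305058e-04],
       [ 0.00000000e+00,  0.00000000e+00,  0.00000000e+00,
         1.00000000e+00]])}
```

View pics/top0.png

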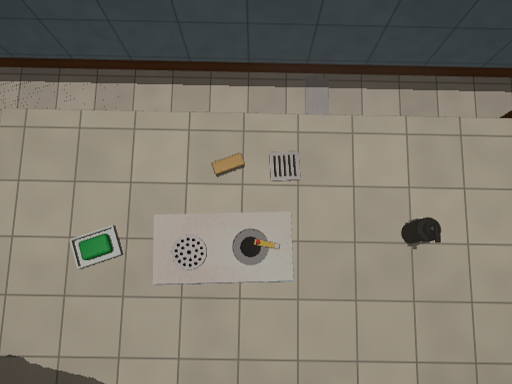

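View pics/side0.png

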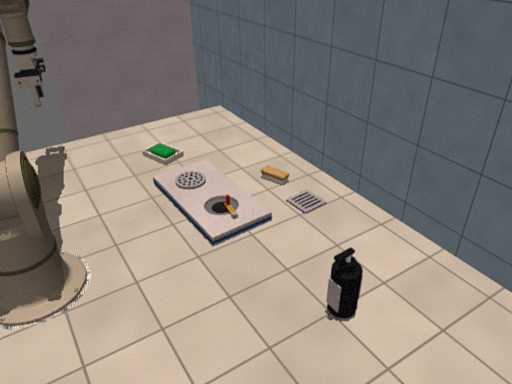

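Top view: the tray's corners are at about (153,214), (291,212), (293,282) and (153,284). The recess is at (250,247), the grate at (189,252), the keeper pivot at about (278,246) and the knob at about (257,242). The side view agrees.

```bash
cat > h.py <<'E'
from cell import robot,snapshot,calibration
import cv2,numpy as np
from scipy.spatial.transform import Rotation as R
def cam(n):
    c=calibration(n)
    if n=="wrist":
        s=robot.state();T=np.eye(4);T[:3,:3]=R.from_euler('xyz',s['ee_rot']).as_matrix();T[:3,3]=s['tool_pos']
        c['pose']=T@c['hand_eye']
    return c
def px2w(c,u,v,z):
    P=c['pose'];d=P[:3,:3]@np.array([(u-c['cx'])/c['fx'],(v-c['cy'])/c['fy'],1])
    return P[:3,3]+d*(z-P[2,3])/d[2]
def w2px(c,p):
    q=np.linalg.inv(c['pose'])@np.append(p,1);return c['fx']*q[0]/q[2]+c['cx'],c['fy']*q[1]/q[2]+c['cy']
E
python3 - <<'E'
from h import *
c=cam("top")
for n,u,v,z in [("c1",153,214,.03),("c2",291,212,.03),("c3",293,282,.03),("c4",153,284,.03),("recess",250,247,.03),("grate",189,252,.04),("pivot",278,246,.038),("knob",257,242,.07)]:
    print(n,px2w(c,u,v,z).round(4))
s=robot.state();print(R.from_euler('xyz',s['ee_rot']).as_matrix().round(3))
im=snapshot("top")[190:300,140:310]
cv2.imwrite("pics/crop.png",cv2.resize(im,None,fx=4.7,fy=4.7,interpolation=cv2.INTER_CUBIC))
E
```

```text
c1 [0.6204 0.3005 0.03  ]
c2 [ 0.6334 -0.1025  0.03  ]
c3 [ 0.432  -0.1087  0.03  ]
c4 [0.4201 0.289  0.03  ]
recess [0.5293 0.0157 0.03  ]
grate [0.5116 0.1893 0.04  ]
pivot [ 0.533  -0.0647  0.038 ]
knob [ 0.5413 -0.0039  0.07  ]
[[-0.    -0.968  0.252]
 [-0.001  0.252  0.968]
 [-1.    -0.    -0.001]]
```

View pics/crop.png

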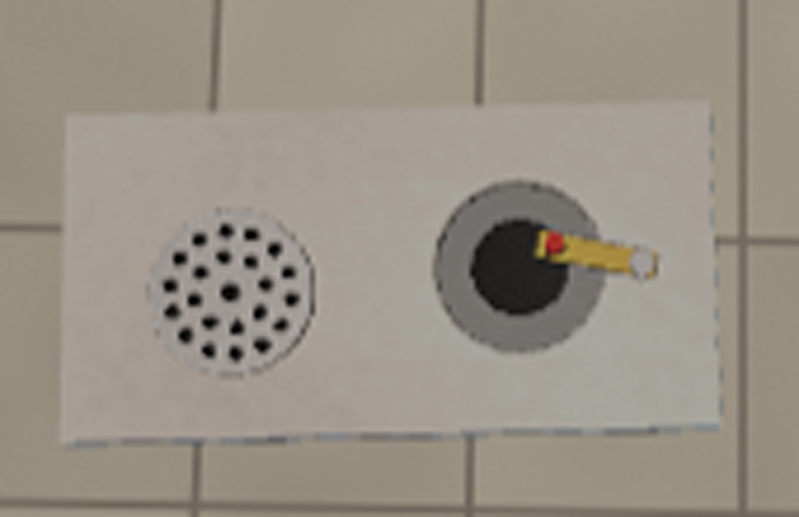

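Request:
{"api": "jog_arm", "payload": {"increments": "100 -10 0 0 0.1834;100 -10 0 0 0.1834;100 -10 0 0 0.1834;100 -10 0 0 0.1834;100 -10 0 0 0.1834;100 -10 0 0 0.1834;100 0 0 0 0.1834;100 0 0 0 0"}}

```text
t: 1.15
tool_pos: [0.1823, 0.7015, 0.2536]
ee_rot: [-1.204, 1.57, -1.17]
wrist_force: [-0.0, 1.1, 0.1]
grip_width: 0.999
```

Request:
{"api": "jog_arm", "payload": {"increments": "60 0 -53 30 0;60 0 -53 30 0;60 0 -53 30 0;60 0 -53 30 0;60 0 -53 30 0;60 0 -53 30 0;60 0 -53 30 0;60 0 -53 30 0;60 0 -53 30 0;60 0 -53 30 0;60 0 -53 30 0;60 0 0 0 0"}}

```text
t: 2.65
tool_pos: [0.5333, 0.1242, 0.2542]
ee_rot: [-0.939, 1.569, -0.911]
wrist_force: [-0.4, 0.4, -0.4]
grip_width: 0.6
```

```bash
python3 - <<'E'
from h import *
c=cam("wrist");im=snapshot("wrist");cv2.imwrite("pics/w1.png",im);np.save("w1.npy",c['pose'])
s=robot.state();print(s['t'],s['tool_pos'],s['ee_rot'],s['joints'].round(2),s['qvel'].max())
print(R.from_euler('xyz',s['ee_rot']).as_matrix().round(3))
E
```

```text
2.7 [0.53200701 0.12713205 0.25384631] [-1.45061588  1.57012242 -1.41905542] [-0.7   0.34  0.48  1.96 -0.2   0.89 -0.08] 0.012671465439345324
[[ 0.    -0.032  1.   ]
 [-0.001  1.     0.032]
 [-1.    -0.001  0.   ]]
```

View pics/w1.png

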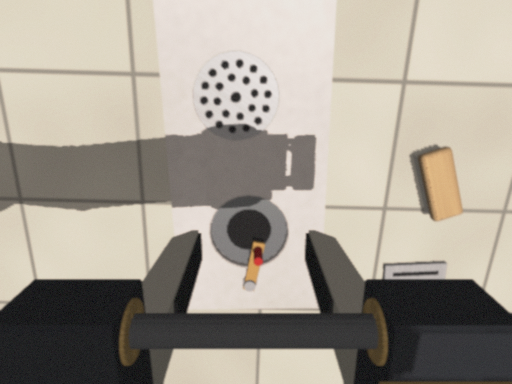

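Wrist view: the grate is at (236,96), the recess at (249,230), the knob top at about (258,261) and the pivot at about (249,285). I'll refine these by segmentation.

```bash
python3 - <<'E'
from h import *
c=calibration("wrist");c['pose']=np.load("w1.npy");im=cv2.imread("pics/w1.png")
for n,u,v,z in [("recess",249,230,.03),("grate",236,96,.04),("knobtop",258,261,.07),("knobfoot",258,249,.038),("pivot",249,285,.038),("LE",157,60,.03),("RE",333,60,.03),("LE2",174,220,.03),("RE2",326,200,.03)]: print(n,px2w(c,u,v,z).round(4))
def ell(z,cen,r,a0=0,a1=360):  # sample radial edges
    best=None
    g=cv2.GaussianBlur(cv2.cvtColor(im,cv2.COLOR_BGR2GRAY),(3,3),0).astype(float)
    gx=cv2.Sobel(g,cv2.CV_64F,1,0);gy=cv2.Sobel(g,cv2.CV_64F,0,1);m=np.hypot(gx,gy)
    th=np.radians(np.arange(a0,a1,3))
    for dx in np.arange(-8,8.1,.5):
        for dy in np.arange(-8,8.1,.5):
            p=[w2px(c,[cen[0]+dx/1e3+r*np.cos(t),cen[1]+dy/1e3+r*np.sin(t),z]) for t in th]
            s=cv2.remap(m,np.float32([[q[0] for q in p]]),np.float32([[q[1] for q in p]]),1).clip(0,150).mean()
            if best is None or s>best[0]: best=(s,cen[0]+dx/1e3,cen[1]+dy/1e3)
    return best
print("grate",ell(.04,px2w(c,236,96,.04),.05))
print("recess",ell(.03,px2w(c,249,230,.03),.052,-60,240))
h=cv2.cvtColor(im,cv2.COLOR_BGR2HSV)
red=((h[...,0]<6)|(h[...,0]>172))&(h[...,1]>150)&(h[...,2]>40)
v,u=np.nonzero(red[200:300,200:320]);print("red",u.min()+200,u.max()+200,v.min()+200,v.max()+200)
t=cam("top")
print("top: recess",px2w(t,250.2,246.2,.03),"grate",px2w(t,189.2,251.7,.04),"piv",px2w(t,276.4,245.6,.038),"knob",px2w(t,257.5,241.1,.07))
E
```

```text
recess [0.5305 0.0194 0.03  ]
grate [0.5113 0.1922 0.04  ]
knobtop [ 0.5427 -0.0042  0.07  ]
knobfoot [ 0.5432 -0.0043  0.038 ]
pivot [ 0.5325 -0.06    0.038 ]
LE [0.4197 0.2292 0.03  ]
RE [0.6217 0.2349 0.03  ]
LE2 [0.4309 0.0311 0.03  ]
RE2 [0.6295 0.0647 0.03  ]
grate (np.float64(41.24063527762949), np.float64(0.5192911241414433), np.float64(0.18423588718167402))
recess (np.float64(134.10364871490697), np.float64(0.5299743705912943), np.float64(0.016423051652591118))
red 254 262 248 264
top: recess [0.53157934 0.01516985 0.03      ] grate [0.51244724 0.18877924 0.04      ] piv [ 0.53409903 -0.06006214  0.038     ] knob [ 0.54382218 -0.00528252  0.07      ]
```

Request:
{"api": "jog_arm", "payload": {"increments": "50 0 -44 2.3 0.067;50 0 -44 2.3 0.067;50 0 -44 2.3 0.067;50 50 0 0 0;50 50 0 0 0;50 30 0 0 0;50 0 0 0 0;50 0 0 0 0"}}

```text
t: 3.7
tool_pos: [0.5341, -0.0017, 0.1249]
ee_rot: [0.595, 1.57, 0.428]
wrist_force: [0.5, -0.2, 0.1]
grip_width: 0.502
```

```bash
python3 - <<'E'
from h import *
print(robot.grasp_offset)
s=robot.state();M=R.from_euler('xyz',s['ee_rot']).as_matrix();print(s['tool_pos'],M.round(3))
print("tool-frame delta to knob",M.T@(np.array([.543,-.005,.046])-s['tool_pos']))
c=cam("wrist");cv2.imwrite("pics/w2.png",snapshot("wrist"))
E
```

```text
0.0188
[ 0.53408715 -0.00169044  0.12485344] [[ 0.001  0.166  0.986]
 [ 0.     0.986 -0.166]
 [-1.     0.     0.001]]
tool-frame delta to knob [ 0.07885917 -0.00182391  0.00928239]
```

View pics/w2.png

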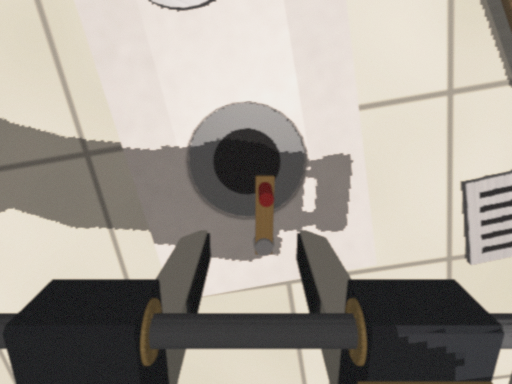

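Wrist view: the bar is aligned with the tool's y axis and the knob is at (266,199). That is about 9 mm to tool +z, which agrees with the estimate. Next I grip the knob.

Request:
{"api": "jog_arm", "payload": {"increments": "50 0 -2 9.3 0;50 30 0 0 0;50 30 0 0 0;50 19 0 0 0;50 0 0 0 0;20 0 0 0 0;10 0 0 0 0;0 0 0 0 0;0 0 0 0 0;0 0 0 0 0;0 0 0 0 0"}}

```text
t: 5.12
tool_pos: [0.5431, -0.006, 0.0455]
ee_rot: [0.288, 1.569, 0.119]
wrist_force: [0.5, 0.3, 6.8]
grip_width: 0.006
```

```bash
python3 - <<'E'
from h import *
a=snapshot("side")[170:245,170:280];b=snapshot("wrist")
cv2.imwrite("pics/s2.png",np.hstack([cv2.resize(a,(560,382))[:,:],cv2.resize(b[100:384,160:340],(240,382))]))
s=robot.state();print(s['wrist_force'],s['moment'],s['grip_width'])
E
```

```text
[-0.52378938  0.81935533  6.9382831 ] [ 0.03750712  0.17917508 -0.03618885] 0.007881593700747015
```

View pics/s2.png

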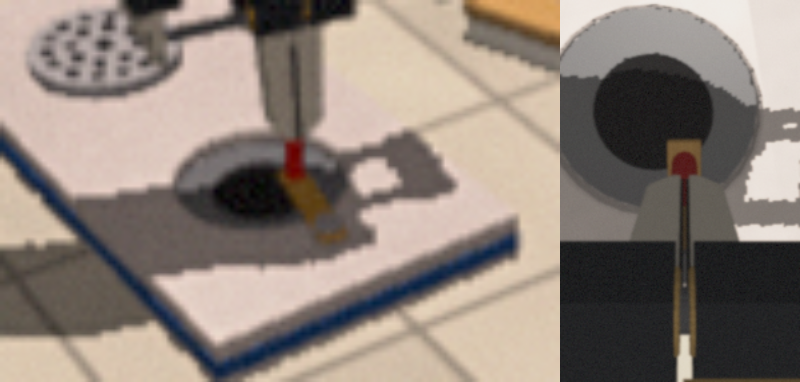

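```bash
python3 - <<'E'
from h import *
c=cam("wrist");s=robot.state()
print("tcp",w2px(c,s['tool_pos']))
M=R.from_euler('xyz',s['ee_rot']).as_matrix()
for u,v,z in[(253,203,.038),(253,213,.038),(253,213,.07),(253,213,.06),(253,213,.05)]: print(u,v,z,(M.T@(px2w(c,u,v,z)-s['tool_pos'])*1000).round(1))
cs=cam("side");print("side tcp",w2px(cs,s['tool_pos']))
for p in ([.543,-.005,.038],[.543,-.005,.07]): print("side knob",w2px(cs,p))
E
```

```text
tcp (np.float64(254.15436548600607), np.float64(225.16574907936544))
253 203 0.038 [ 7.5 11.8 -0.7]
253 213 0.038 [ 7.5  5.1 -0.7]
253 213 0.07 [-24.5  17.6  -0.7]
253 213 0.06 [-14.5  13.7  -0.7]
253 213 0.05 [-4.5  9.8 -0.7]
side tcp (np.float64(227.15348395726835), np.float64(202.6640598513008))
side knob (np.float64(227.10681873103144), np.float64(204.58252545445157))
side knob (np.float64(226.5461648646607), np.float64(195.66228893549192))
```

The side view shows the knob standing fully clear below the fingertips, and the fingers have shut on nothing. The wrist view's finger spread agrees that the visible tips are about 20–25 mm short of the reported TCP. I'll open and go deeper carefully, watching the force.

Request:
{"api": "jog_arm", "payload": {"increments": "20 -8 0 0 0;40 0 0 0 0;45 0 0 0 0;45 0 0 0 0;45 8 0 0 0;45 8 0 0 0;45 5 0 0 0;45 4 0 0 0;45 0 0 0 0"}}

```text
t: 6.35
tool_pos: [0.5423, -0.0061, 0.0276]
ee_rot: [-2.866, 1.57, -3.035]
wrist_force: [-0.1, 0.6, 0.8]
grip_width: 0.452
```

Request:
{"api": "jog_arm", "payload": {"increments": "30 0 0 0 0;15 0 0 0 0;0 0 0 0 0;0 0 0 0 0;0 0 0 0 0"}}

```text
t: 6.98
tool_pos: [0.5426, -0.0059, 0.0281]
ee_rot: [0.316, 1.57, 0.147]
wrist_force: [-0.9, 0.6, 1.3]
grip_width: 0.12
```

```bash
python3 - <<'E'
from h import *
a=snapshot("side")[170:245,170:280];b=snapshot("wrist")
cv2.imwrite("pics/s3.png",np.hstack([cv2.resize(a,(560,382))[:,:],cv2.resize(b[100:384,160:340],(240,382))]))
s=robot.state();print(s['wrist_force'],s['moment'],s['grip_width'])
E
```

```text
[ 0.43302301 -0.10345173  1.4272208 ] [0.0070373  0.06761246 0.01864996] 0.11987913052989368
```

Gripped: opening 0.12, about 11 mm, which is knob size. So the true finger ends lie about 20–25 mm behind the reported TCP. Now the opening arc.

Request:
{"api": "jog_arm", "payload": {"increments": "0 0 -0.7 8.8 0.16;0 0 -0.7 8.8 0.16;0 0 -0.7 8.8 0.16;0 0 -0.7 8.8 0.16;0 0 0 0 0"}}

```text
t: 7.7
tool_pos: [0.5735, -0.0224, 0.028]
ee_rot: [-0.144, 1.57, -0.952]
wrist_force: [-0.5, 0.3, 4.2]
grip_width: 0.119
```

Request:
{"api": "jog_arm", "payload": {"increments": "0 0 -0.7 8.8 0.16;0 0 -0.7 8.8 0.16;0 0 -0.7 8.8 0.16;0 0 -0.7 8.8 0.16;0 0 0 0 0;0 0 0 0 0"}}

```text
t: 8.45
tool_pos: [0.5876, -0.0535, 0.028]
ee_rot: [-2.051, 1.57, 2.787]
wrist_force: [0.2, 0.4, 4.8]
grip_width: 0.118
```

```bash
python3 - <<'E'
from h import *
s=robot.state();M=R.from_euler('xyz',s['ee_rot']).as_matrix();print(s['tool_pos'],M[:,1],s['joints'].round(2),s['wrist_force'])
p=s['tool_pos'][:2]-[.5344,-.059];print(np.hypot(*p),np.arctan2(p[0],p[1])+.045)
E
```

```text
[ 0.58762257 -0.0535492   0.02799423] [ 9.92099988e-01  1.25448947e-01 -4.19289870e-04] [-0.43  0.78  0.67  2.06 -0.87  0.6  -0.59] [0.15037653 0.35258192 4.78975985]
0.05350096861832986 1.5137369995940784
```

Request:
{"api": "jog_arm", "payload": {"increments": "10 0 0 0 0;30 0 0 0 0;30 0 0 0 0;30 -30 0 0 0;30 -50 0 0 0;50 -50 0 0 -0.1726;70 0 0 0 -0.1726;70 0 0 0 -0.1726;70 0 0 0 -0.1726;70 0 0 0 -0.1726"}}

```text
t: 9.7
tool_pos: [0.588, -0.0536, 0.1579]
ee_rot: [-0.706, 1.571, -1.285]
wrist_force: [0.1, 0.2, -0.0]
grip_width: 0.697
```

Request:
{"api": "jog_arm", "payload": {"increments": "70 0 0 0 -0.1726;70 0 0 0 -0.1726;70 0 0 0 -0.1726;70 0 0 0 -0.1726;70 0 52.6 -8.1 0;70 0 52.6 -8.1 0;70 0 52.6 -8.1 0;70 0 52.6 -8.1 0;70 0 52.6 -8.1 0;70 0 52.6 -8.1 0;70 0 0 0 0;70 0 0 0 0"}}

```text
t: 11.2
tool_pos: [0.5068, 0.2545, 0.1578]
ee_rot: [-1.531, 1.57, -1.426]
wrist_force: [0.4, -0.4, 0.1]
grip_width: 0.701
```

```bash
python3 - <<'E'
from h import *
s=robot.state();M=R.from_euler('xyz',s['ee_rot']).as_matrix();print(s['tool_pos'],M.round(3),s['joints'].round(2),s['wrist_force'])
print(M.T@(np.array([.505,.258,.03])-s['tool_pos']))
im=snapshot("top");cv2.imwrite("pics/t3.png",cv2.resize(im[190:300,140:310],None,fx=4.7,fy=4.7,interpolation=cv2.INTER_CUBIC))
E
```

```text
[0.50679921 0.25450657 0.1578145 ] [[ 0.    -0.105  0.994]
 [-0.001  0.994  0.105]
 [-1.    -0.001  0.   ]] [-0.88  0.49  0.45  2.02 -0.32  0.7  -0.12] [ 0.40108619 -0.43500047  0.10187739]
[ 0.12781167  0.0037588  -0.0014269 ]
```

View pics/t3.png

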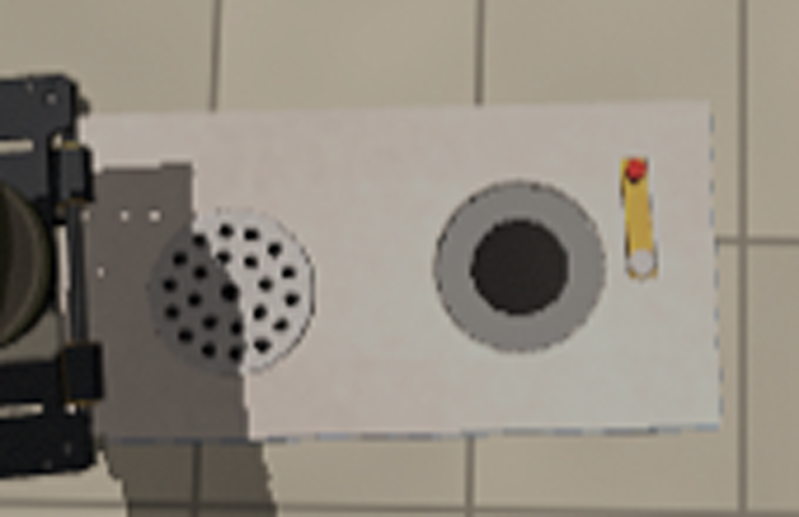

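Top view: the keeper points along tray +x, with the knob at crop (636,170). The recess is clear and the grate hasn't moved. Next I lower the fingers behind the grate, feeling for the tray.

Request:
{"api": "jog_arm", "payload": {"increments": "70 45 0 -1.5 0;70 45 0 0 0;70 30 0 0 0;70 8 0 0 0;70 4 0 0 0;70 2 0 0 0;70 0 0 0 0"}}

```text
t: 12.12
tool_pos: [0.5058, 0.2552, 0.0248]
ee_rot: [0.437, 1.569, 0.542]
wrist_force: [0.5, -0.3, -0.3]
grip_width: 0.705
```

Request:
{"api": "jog_arm", "payload": {"increments": "70 2 0 0 0;70 2 0 0 0;70 2 0 0 0;70 0 0 0 0"}}

```text
t: 12.62
tool_pos: [0.5052, 0.2549, 0.0177]
ee_rot: [-2.684, 1.57, -2.58]
wrist_force: [-0.1, -0.8, 0.5]
grip_width: 0.699
```

Request:
{"api": "jog_arm", "payload": {"increments": "70 2 0 0 0;70 2 0 0 0;70 0 0 0 0"}}

```text
t: 13.0
tool_pos: [0.5052, 0.2549, 0.0138]
ee_rot: [-2.559, 1.571, -2.454]
wrist_force: [0.4, -0.6, -0.3]
grip_width: 0.701
```

Request:
{"api": "jog_arm", "payload": {"increments": "70 1 0 0 0;70 1 0 0 0;70 0 0 0 0"}}

```text
t: 13.38
tool_pos: [0.5052, 0.2549, 0.0119]
ee_rot: [-2.647, 1.571, -2.543]
wrist_force: [0.1, 0.0, 0.4]
grip_width: 0.698
```

Request:
{"api": "jog_arm", "payload": {"increments": "70 1 0 0 0;70 1 0 0 0;70 0 0 0 0"}}

```text
t: 13.75
tool_pos: [0.5052, 0.2549, 0.0099]
ee_rot: [-2.595, 1.571, -2.49]
wrist_force: [0.2, 0.1, 0.1]
grip_width: 0.699
```

Request:
{"api": "jog_arm", "payload": {"increments": "70 1 0 0 0;70 1 0 0 0;70 0 0 0 0"}}

```text
t: 14.12
tool_pos: [0.5052, 0.2549, 0.0078]
ee_rot: [-2.379, 1.571, -2.274]
wrist_force: [-0.1, 0.7, -0.5]
grip_width: 0.703
```

Request:
{"api": "jog_arm", "payload": {"increments": "70 1 0 0 0;70 1 0 0 0;70 0 0 0 0"}}

```text
t: 14.5
tool_pos: [0.5053, 0.2549, 0.0059]
ee_rot: [-2.6, 1.571, -2.495]
wrist_force: [0.3, 0.2, -0.1]
grip_width: 0.701
```

Request:
{"api": "jog_arm", "payload": {"increments": "70 1 0 0 0;70 1 0 0 0;70 0 0 0 0"}}

```text
t: 14.88
tool_pos: [0.5053, 0.255, 0.0056]
ee_rot: [1.212, 1.569, 1.316]
wrist_force: [-5.2, -2.1, 22.3]
grip_width: 0.697
```

Contact at TCP z ≈ 0.0058, so the real tip is about 24 mm above the reported TCP. I raise 5 mm and push the grate along tool −y.

Request:
{"api": "jog_arm", "payload": {"increments": "70 -5 0 0 0;70 0 0 0 0;70 0 -8 0 0;70 0 -7 0 0;70 0 -7 0 0;70 0 -8 0 0;70 0 -8 0 0;70 0 -8 0 0;70 0 -8 0 0;70 0 -8 0 0;70 0 -8 0 0;70 0 -8 0 0"}}

```text
t: 16.38
tool_pos: [0.5135, 0.1769, 0.0089]
ee_rot: [-0.679, 1.571, -0.574]
wrist_force: [0.1, 1.5, -1.6]
grip_width: 0.702
```

Request:
{"api": "jog_arm", "payload": {"increments": "70 0 -8 0 0;70 0 -8 0 0;70 0 -8 0 0;70 0 -8 0 0;70 0 -8 0 0;70 0 -8 0 0;70 0 -8 0 0;70 0 -8 0 0;70 0 0 0 0"}}

```text
t: 17.5
tool_pos: [0.5203, 0.1127, 0.0091]
ee_rot: [-0.985, 1.57, -0.882]
wrist_force: [1.0, 0.1, 0.7]
grip_width: 0.701
```

```bash
python3 - <<'E'
from h import *
s=robot.state();M=R.from_euler('xyz',s['ee_rot']).as_matrix();print(s['t'],s['tool_pos'],s['wrist_force'])
print(M.T@(np.array([.526,.061,.009])-s['tool_pos']))
b=snapshot("wrist");t=snapshot("top")[190:300,140:310]
cv2.imwrite("pics/w4.png",np.hstack([cv2.resize(t,(450,292)),cv2.resize(b,(350,292))]))
E
```

```text
17.5 [0.5203189  0.11267621 0.00906899] [0.99165074 0.08770366 0.70293047]
[ 9.15621718e-05 -5.19865171e-02  3.22728754e-04]
```

View pics/w4.png

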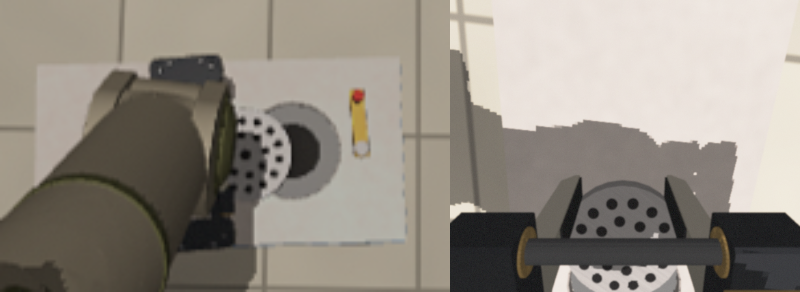

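Both views show the disc centred between the fingers and partly over the recess, with the keeper still open. Checking the centre numerically.

```bash
python3 - <<'E'
from h import *
s=robot.state();M=R.from_euler('xyz',s['ee_rot']).as_matrix();c=cam("wrist");t=cam("top")
p=px2w(c,254,237.5,.04);print("rear rim w",p,M.T@(p-s['tool_pos']))
print("right rim top", px2w(t,140+292/2.647,190+152/2.655,.04), "recess right rim",px2w(t,140+341/2.647,190+149/2.655,.03),"left?")
E
```

```text
rear rim w [0.51919199 0.12006611 0.04      ] [-0.0310023   0.00668511 -0.00035355]
right rim top [0.52801335 0.01470996 0.04      ] recess right rim [ 0.53271331 -0.03862662  0.03      ] left?
```

Request:
{"api": "jog_arm", "payload": {"increments": "70 0 -6 0 0;70 0 -6 0 0;70 0 -6 0 0;70 0 -6 0 0;70 0 -6 0 0;70 0 -5 0 0;70 0 -4 0 0;70 0 0 0 0"}}

```text
t: 18.6
tool_pos: [0.5243, 0.0743, 0.009]
ee_rot: [-0.984, 1.57, -0.88]
wrist_force: [-0.3, 0.8, 0.3]
grip_width: 0.702
```

Request:
{"api": "jog_arm", "payload": {"increments": "70 0 -3 0 0;70 0 -3 0 0;70 0 -3 0 0;70 0 -3 0 0;70 0 0 0 0"}}

```text
t: 19.23
tool_pos: [0.5256, 0.0624, 0.009]
ee_rot: [-0.992, 1.57, -0.888]
wrist_force: [0.1, -0.2, -0.2]
grip_width: 0.699
```

```bash
python3 - <<'E'
from h import *
s=robot.state();M=R.from_euler('xyz',s['ee_rot']).as_matrix();print(s['t'],s['tool_pos'],s['wrist_force'])
b=snapshot("wrist");t=snapshot("side")[165:245,160:280]
cv2.imwrite("pics/w5.png",np.hstack([cv2.resize(t,(450,300)),cv2.resize(b[100:384,130:380],(350,398))[:300]]))
E
```

```text
19.225 [0.52556798 0.06244426 0.00898368] [ 0.12928387 -0.24356893 -0.17792214]
```

View pics/w5.png

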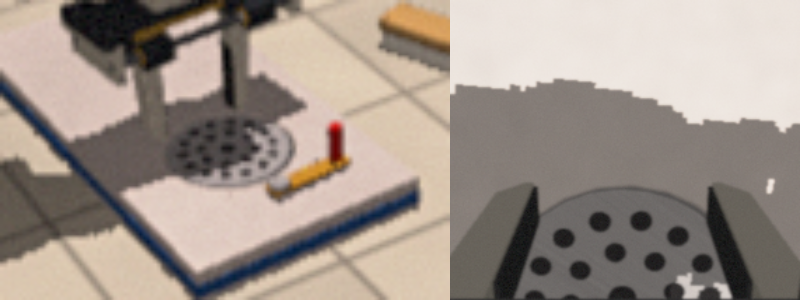

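The grate appears down in the recess with no force on the tool. I back off, rise and verify.

Request:
{"api": "jog_arm", "payload": {"increments": "70 0 10 0 0;70 -40 10 0 0;70 -60 20 0 0;70 -60 40 0 0;70 0 50 0 0;70 0 40 0 0;70 0 0 0 0"}}

```text
t: 20.2
tool_pos: [0.507, 0.2311, 0.1601]
ee_rot: [1.657, 1.569, 1.768]
wrist_force: [-0.9, -0.6, 0.5]
grip_width: 0.7
```

```bash
python3 - <<'E'
from h import *
s=robot.state();print(s['t'],s['tool_pos'])
c=cam("wrist");b=snapshot("wrist");cv2.imwrite("pics/w6raw.png",b);np.save("w6.npy",c['pose'])
a=snapshot("side")[165:245,160:280]
cv2.imwrite("pics/w6.png",np.hstack([cv2.resize(a,(390,260)),cv2.resize(b,(400,300))[:260]]))
E
```

```text
20.2 [0.5070236  0.2311388  0.16006985]
```

View pics/w6.png

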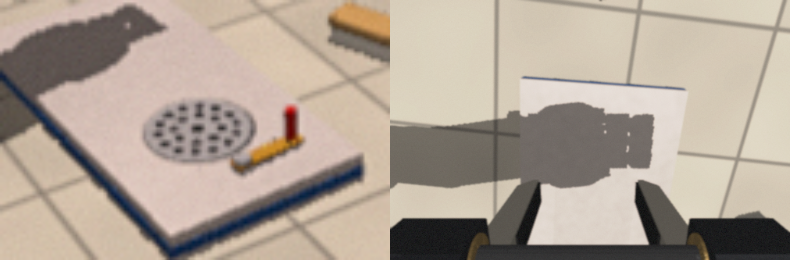

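Side view: the grate lies flush in the recess with a uniform thin ring around it, and the keeper is still open. Returning to the knob.

Request:
{"api": "jog_arm", "payload": {"increments": "50 0 -48.6 8.4 0;50 0 -48.6 8.4 0;50 0 -48.6 8.4 0;50 0 -48.6 8.4 0;50 0 -48.6 8.4 0;50 0 -48.6 8.4 0;40 0 0 0 0.1726;40 0 0 0 0.1726;40 0 0 0 0.1726;40 0 0 0 0.1726;40 0 0 0 0.1726;40 0 0 0 0.1726"}}

```text
t: 21.8
tool_pos: [0.5881, -0.0597, 0.1603]
ee_rot: [-1.42, 1.57, -2.36]
wrist_force: [-0.5, 0.7, 0.2]
grip_width: 0.398
```

Request:
{"api": "jog_arm", "payload": {"increments": "35 0 0 0 0.1726;35 0 0 0 0.1726;35 0 0 0 0.1726;35 0 0 0 0;35 0 0 0 0"}}

```text
t: 22.42
tool_pos: [0.5885, -0.0589, 0.1602]
ee_rot: [-0.795, 1.571, -2.241]
wrist_force: [-0.1, 0.7, -0.1]
grip_width: 0.352
```

```bash
python3 - <<'E'
from h import *
s=robot.state();M=R.from_euler('xyz',s['ee_rot']).as_matrix();print(s['t'],s['tool_pos'],M[:,1],M.T@(np.array([.5876,-.0535,.028])-s['tool_pos']))
c=cam("wrist");im=snapshot("wrist");h=cv2.cvtColor(im,cv2.COLOR_BGR2HSV)
red=((h[...,0]<6)|(h[...,0]>172))&(h[...,1]>150)&(h[...,2]>40)
v,u=np.nonzero(red);print(u.min(),u.max(),v.min(),v.max(), w2px(c,[.5876,-.0535,.07]),w2px(c,[.5876,-.0535,.038]))
E
```

```text
22.425 [ 0.58853089 -0.05885959  0.1602443 ] [ 9.92236821e-01  1.24362586e-01 -1.95226526e-04] [ 0.1322433  -0.00023131 -0.00545907]
241 252 170 189 (np.float64(246.3406393945141), np.float64(183.6667961657831)) (np.float64(246.97216811054653), np.float64(174.19264364867925))
```

Request:
{"api": "jog_arm", "payload": {"increments": "35 0 0 -5.5 0;35 45 0 0 0;35 45 0 0 0;35 30 0 0 0;35 12 0 0 0;20 0 0 0 0;0 0 0 0 0;0 0 0 0 0;0 0 0 0 0;0 0 0 0 0"}}

```text
t: 23.72
tool_pos: [0.589, -0.0528, 0.0292]
ee_rot: [1.465, 1.569, 0.016]
wrist_force: [0.4, -0.7, 6.9]
grip_width: 0.117
```

Request:
{"api": "jog_arm", "payload": {"increments": "0 0 -0.7 -8.8 -0.16;0 0 -0.7 -8.8 -0.16;0 0 -0.7 -8.8 -0.16;0 0 -0.7 -8.8 -0.16;0 0 -0.7 -8.8 -0.16;0 0 0 0 0"}}

```text
t: 24.48
tool_pos: [0.5674, -0.015, 0.0293]
ee_rot: [1.047, 1.569, 0.4]
wrist_force: [-0.2, 1.0, 6.4]
grip_width: 0.122
```

Request:
{"api": "jog_arm", "payload": {"increments": "0 0 -0.7 -8.8 -0.16;0 0 -0.7 -8.8 -0.16;0 0 -0.7 -8.8 -0.16;0 0 -0.5 -7.1 -0.13;0 0 0 0 0;0 0 0 0 0"}}

```text
t: 25.22
tool_pos: [0.5363, -0.0038, 0.0292]
ee_rot: [0.468, 1.569, 0.429]
wrist_force: [-0.1, 2.7, 8.4]
grip_width: 0.12
```

```bash
python3 - <<'E'
from h import *
s=robot.state();M=R.from_euler('xyz',s['ee_rot']).as_matrix();print(s['tool_pos'],M[:,1],s['wrist_force'],s['moment'])
p=s['tool_pos'][:2]-[.5344,-.059];print(np.hypot(*p),np.arctan2(p[0],p[1])+.045)
E
```

```text
[ 0.53632334 -0.00384906  0.02918614] [3.92748224e-02 9.99228094e-01 8.39002100e-04] [-0.07204337  2.66804709  8.40804213] [0.33579491 0.17007409 0.04451377]
0.05518446407049753 0.07985992608281828
```

Request:
{"api": "jog_arm", "payload": {"increments": "0 0 0 -2 -0.04;0 0 0 -2 -0.03;0 0 0 -1 -0.02;0 0 0 0 0;0 0 0 0 0"}}

```text
t: 25.85
tool_pos: [0.532, -0.0039, 0.0292]
ee_rot: [0.101, 1.568, 0.152]
wrist_force: [1.4, 1.5, 7.6]
grip_width: 0.121
```

Request:
{"api": "jog_arm", "payload": {"increments": "15 0 0 0 0;30 0 0 0 0;35 0 0 0 0;35 -30 0 0 0;35 -50 0 0 0;35 -50 0 0 0;35 0 50 0 0;35 0 50 0 0;35 0 50 0 0;35 0 50 0 0;35 0 0 0 0"}}

```text
t: 27.22
tool_pos: [0.5193, 0.2, 0.1576]
ee_rot: [2.328, 1.57, 2.386]
wrist_force: [0.5, -0.1, -0.2]
grip_width: 0.35
```

```bash
python3 - <<'E'
from h import *
s=robot.state();print(s['t'],s['tool_pos'],s['wrist_force'])
t=snapshot("top")[190:300,140:310];a=snapshot("side")[165:245,160:280]
cv2.imwrite("pics/fin.png",np.vstack([cv2.resize(t,(510,330),interpolation=2),np.hstack([cv2.resize(a,(390,260)),np.zeros((260,120,3),np.uint8)])]))
E
```

```text
27.225 [0.51934803 0.19996438 0.15763495] [ 0.54034985 -0.13383393 -0.19910108]
```

View pics/fin.png

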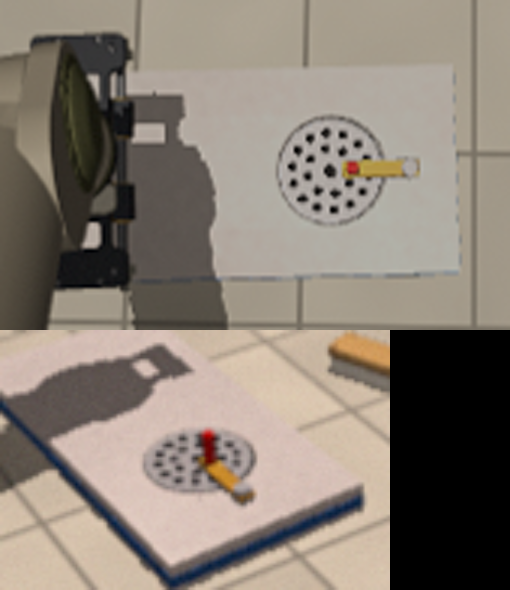

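The grate is flush and centred. The keeper lies over it, pointing at the grate's centre dot, and the arm is clear.

```bash
python3 -c "
from cell import workorder;print(workorder.sign_off())"
```

```text
the job is handed in; nothing more can be done
None
```

I swung the keeper open, slid the grate along the tray into the recess, swung the keeper shut over it, and handed the job in at about 27 s of the 72 s allowed. Sign-off gives no verdict.

**Last checks**
- **Grate:** In the last top and side pictures it lies flush and centred, with an even thin ring around it. I judged this by eye and did not measure its seated centre or height.
- **Keeper:** It opened to about 1.51 rad. Its final angle was about 0.00 rad, worked out from the gripper position with an uncertainty of perhaps 0.05 rad. It passed over the grate freely.
- **Arm:** It ended clear of everything, with about 0.6 N at the wrist, which is sensor noise level.
- **Bystanders:** The arm never went near them. I did not measure their positions again at the end.

**What disagreed:** The real finger ends lie about 24 mm short of the reported TCP. Because of this, the first grip on the knob closed on nothing. I confirmed the offset by touching the tray (contact at TCP z ≈ 0.006 against a 0.030 top, about 22 N for a moment) and worked with it from then on.

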